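Find the full dart tin by heft

ROBOT

A 6-joint arm with a two-finger parallel gripper is mounted at the origin on the work surface. World frame = base frame: x ahead of the robot, y to its left, z up, the work surface at z = 0. Lengths are in mm, angles in rad, forces in N, time in s.
With the tool pointing down it reaches from about 300 to 775 mm from the base axis. Payload 14.6 kg.
Tool frame: the origin (TCP) lies between the finger pads; the fingertips stand manip.tip_reach ahead of it and the grasp point (between the pads) lies 5 mm behind it (manip.tip_reach is the distance from the TCP to the fingertips, in mm); z points along the fingers, y is the line along which they close (so a half turn about z gives the same grasp; the last joint's range is limited). The gripper opens to 94 mm and grips with 3 to 60 N. Pads are 16 mm wide; open, the fingers measure 119 mm over their backs; the gripper's body (75 mm by 177 mm) begins 78 mm behind the grasp point.
Start: joints at [-1.227, 0.3, 1.521, -0, 1.321, -0.067], TCP at [219.631, -504.234, 219.446] pointing down, gripper open.
Joint ranges: [-3.03, 3.03], [-0.79, 2.21], [0.23, 2.52], [-1.04, 4.18], [0, 3.07], [-2.55, 2.55]. Speed limits (rad/s): [2.22, 2.22, 2.57, 3.14, 3.14, 3.14].

INTERFACE

Orientations are given as [roll, pitch, yaw] about the fixed x, y, z axes, in that order (R = Rz(yaw) Ry(pitch) Rx(roll)).
In Python, from cell import manip gives the robot as it stands. The module is installed in compiled form; this text tells all that it offers.
- The arm moves only by the shell command python3 -m creep 'ROWS' [FORCE]. ROWS is JSON, a list of rows, each a list of 3 entries, a list of its own where there are three numbers: the opening, from -1 (shut) to 1 (fully open), then the shift along the tool's x, y, z in cm, then the turn about the tool's z in units of 5 degrees (1.0 is 5 degrees). In form: [[grip, [tx, ty, tz], roll], ...]. A call has 1 to 12 rows; each row is the pose to reach, as a shift and turn from the pose commanded when the call began, along the tool's axes at that moment; what a row does not reach only later rows make up. A row lasts 1/10 s, in which the tool goes at most 50 mm and 8.59 degrees, less where a joint would pass 70% of its speed; a pose out of reach is approached as far as the arm can. A call with a gripper value outside its range is refused whole. The fingers move at their own pace and stop on an object; FORCE is the grip in N (left out, the last holds). Time passes only in rows, so rows that repeat a pose let the fingers close. It gives the time, the measured TCP pose, the force, the opening and the grip force at its end, in the units of the state.
- manip.read_state(): the state, without advancing time (a new reading comes with each control period).
- manip.camera(name): name is "scene" or "top"; returns the picture (420x560x3 uint8, red, green, blue); there is no depth.
- manip.camera_params(name): a dict with "fovy" (degrees; the focal length in pixels is half the picture's height over the tangent of half this angle, whatever the lens; pixels are square), "cx", "cy" (the principal point, pixels), "k1" (the pictures are not rectified: a ray, as slopes to the right and down, at radius r is drawn at 1 + k1 r^2 times it, then the intrinsics apply), "origin" and "attitude" of the camera in the world. Camera axes: x right, y down, z forward; pixel columns grow to the right and rows downward; lengths in mm; the calibration is good to about 2 mm. A picture is of the moment at which its call begins. camera_params takes no time and is no camera call.
- manip.sign_off(): hands the job in; it is judged then, once.
The state is a dict: "clock": time; "joints": joint angles; "qd": joint speeds; "effort": joint torques, N m; "eef_pos": TCP position; "eef_rot": TCP orientation; "wrist_force": force on the tool from outside, world axes, zero at the start; "moment": the same for the moment, N m; "finger_gap": finger opening in mm; "finger_force": force on a finger pad.
Only numpy, scipy, OpenCV 4.12 (cv2) and the standard library are available. Lean on these libraries where they do the work, as an engineer would, in place of code of your own. Each camera call takes 0.05 s, during which the arm holds its last target. There are 200 camera calls.

TASK

Three identical closed dart tins stand in the wooden tray; one is full of darts and clearly heavier than the other two, which are nearly empty. Find the full one by feeling the weights, stand the two light tins upright on the cork mat (set them down, do not drop them, never tip a tin over), and finish while still holding the full tin up in the gripper, upright and still, with its base at least 15 cm above the table. Do not disturb the glass, the chalk or the scorer.

Things in the scene. Friction and masses are not known exactly. Their poses are not given: they have to be found in the camera images.
- tin_1: Closed round tin, green with a brass lid band and a red-and-white target on the lid, 58 mm diameter, 105 mm tall, rigid, hard-sided. Looks exactly like the other two; its weight cannot be seen. Origin: centre of its underside, z up along its axis. The nearly empty tins weigh between 0.14 and 0.23 kg each, the full one between 0.45 and 0.66 kg.
- tin_2: Closed round tin, green with a brass lid band and a red-and-white target on the lid, 58 mm diameter, 105 mm tall, rigid, hard-sided. Looks exactly like the other two; its weight cannot be seen. Origin: centre of its underside, z up along its axis. The nearly empty tins weigh between 0.14 and 0.23 kg each, the full one between 0.45 and 0.66 kg.
- tin_3: Closed round tin, green with a brass lid band and a red-and-white target on the lid, 58 mm diameter, 105 mm tall, rigid, hard-sided. Looks exactly like the other two; its weight cannot be seen. Origin: centre of its underside, z up along its axis. The nearly empty tins weigh between 0.14 and 0.23 kg each, the full one between 0.45 and 0.66 kg.
- tray: Fixed square wooden tray where the tins start, 260 x 260 mm, rim 28 mm high and 8 mm thick, inner floor 8 mm above the table. It and the mat lie side by side, one to the robot's left and one to its right, either way round. Origin: centre of its underside, on the table; x and y along its sides, z up. Tins start at least 110 mm apart, centre to centre.
- mat: Fixed square cork mat, flat, brown, 260 x 260 mm and 6 mm thick, empty at the start; the light tins go here. It has room for all three tins. A tin is on the mat when the middle of its base is over it. Origin: centre of its underside, on the table; x and y along its sides, z up.
- tumbler: Bystander: drinking glass, 72 mm across the rim, 95 mm tall, standing loose beyond the tray and mat. Origin: centre of its underside.
- chalk: Bystander: small red cue-chalk cube with a blue top, 24 mm wide, 23 mm tall, loose. Origin: centre of its underside.
- scorer: Bystander: black score keeper, 100 x 60 x 30 mm, with grey screen and two orange buttons, loose. Origin: centre of its underside.
There are look-alikes about, which are no part of the job. Leave any orange or purple look-alike of the tin_3 alone.

How it is judged:
By the outcome, as a careful person would: the job done as asked, in the order asked, and still so for the second after the job is handed in, while the arm keeps its last pose, push and grip.
It also fails if it takes over 72 s, if anything falls off the work surface, if the arm or the gripper's body presses on something with over 40 N, if the wrist force passes 120 N, or if a joint passes its speed limit or range.

## Working session

There is one attempt and no reset: what is moved stays moved. The work goes in short steps, Python scripts to look and compute and a shell command to move; the robot and the scene stay as the last step left them, time stands still between calls to the robot, and variables do not carry over. Pictures are saved under pics/ and viewed, at most 10 in all, crops included, and the job is handed in when it is done.

```bash
mkdir -p pics; python3 - <<'E'
from cell import manip
import cv2
for n in("scene","top"):
    cv2.imwrite(f"pics/{n}0.png",manip.camera(n)[:,:,::-1]); print(manip.camera_params(n))
print(manip.read_state(),manip.tip_reach)
E
```

```text
{'fovy': 48.536523120980576, 'cx': 278.97334772445777, 'cy': 211.11969288799855, 'k1': -0.03787760495360269, 'origin': array([1184.05033878,  203.13424178,  576.91699355]), 'attitude': array([-2.23622852,  0.01434085,  1.87925603])}
{'fovy': 47.88637896638816, 'cx': 273.0497495355225, 'cy': 209.38328479906698, 'k1': -0.11814136338876052, 'origin': array([461.03958019,   1.55029652, 883.9222445 ]), 'attitude': array([-3.03494653, -0.02971007, -1.57777215])}
{'clock': 0.1, 'joints': array([-1.22658134e+00,  3.00440151e-01,  1.52150397e+00, -9.03233416e-06,
        1.32067675e+00, -6.66199525e-02]), 'qd': array([ 0.00016974, -0.0005535 ,  0.00040259, -0.00165781, -0.00029834,
        0.00160987]), 'effort': array([ 1.86873745e-03, -5.32643616e+01, -3.53283978e+01,  7.09460699e-02,
        2.34522752e-02, -6.15678891e-05]), 'eef_pos': array([ 219.57045757, -504.04179878,  218.93591081]), 'eef_rot': array([-3.14056614e+00, -5.97194441e-05,  4.10837146e-01]), 'wrist_force': array([-0.04718574, -0.20872166, -0.74400276]), 'moment': array([0.0333099 , 0.03958912, 0.02290655]), 'finger_force': 0.0, 'finger_gap': 93.99260978448311} 14.0
```

View pics/scene0.png

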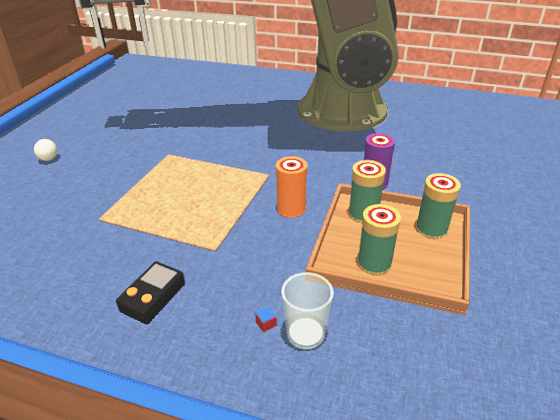

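View pics/top0.png

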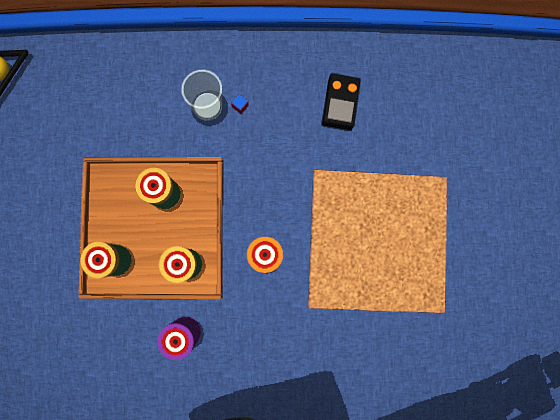

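Candidates for "tin" by lid pixel in the top view are green/brass at (153,185), (98,260) and (177,264), all in the tray. The look-alikes are orange (264,255) and purple (175,342). I choose the three green ones in the tray and check them in a crop.

```bash
cat > h.py <<'E'
import numpy as np
from cell import manip
from scipy.spatial.transform import Rotation as R
def px2w(name,u,v,z):
    p=manip.camera_params(name); f=210/np.tan(np.radians(p['fovy']/2))
    d=np.array([u-p['cx'],v-p['cy']])/f; s=d.copy()
    for _ in range(30): s=d/(1+p['k1']*(s@s))
    r=R.from_euler('xyz',p['attitude']).as_matrix()@np.array([*s,1]); o=p['origin']
    return (o+r*(z-o[2])/r[2])[:2]
E
python3 - <<'E'
from h import *
import cv2
im=cv2.imread('pics/top0.png')
cv2.imwrite('pics/crop.png',cv2.resize(im[145:365,70:290],(600,600),interpolation=cv2.INTER_CUBIC))
for n,u,v,z in [('A',153,185,113),('B',98,260,113),('C',177,264,113),('orange',264,255,105),('purple',175,342,105),
 ('m',314,170,6),('m',446,177,6),('m',445,312,6),('m',309,307,6),('t',84,158,28),('t',222,158,28),('t',220,298,28),('t',80,297,28),
 ('glassbase',208,105,0),('glassrim',202,90,95),('chalk',240,103,23),('scorer',341,101,30)]: print(n,px2w('top',u,v,z).round())
for n,u,v,z in [('A',381,215,113),('B',442,183,113),('C',368,169,113),('orange',291.5,165,105)]: print(n,px2w('scene',u,v,z).round())
E
```

```text
A [585. 176.]
B [461. 265.]
C [455. 134.]
orange [469.  -7.]
purple [329. 138.]
m [ 630. -103.]
m [ 617. -361.]
m [ 359. -348.]
m [374. -90.]
t [650. 327.]
t [648.  69.]
t [393.  72.]
t [395. 326.]
glassbase [759.  99.]
glassrim [754.  99.]
chalk [755.  36.]
scorer [ 758. -154.]
A [586. 176.]
B [466. 265.]
C [458. 135.]
orange [473.  -6.]
```

View pics/crop.png

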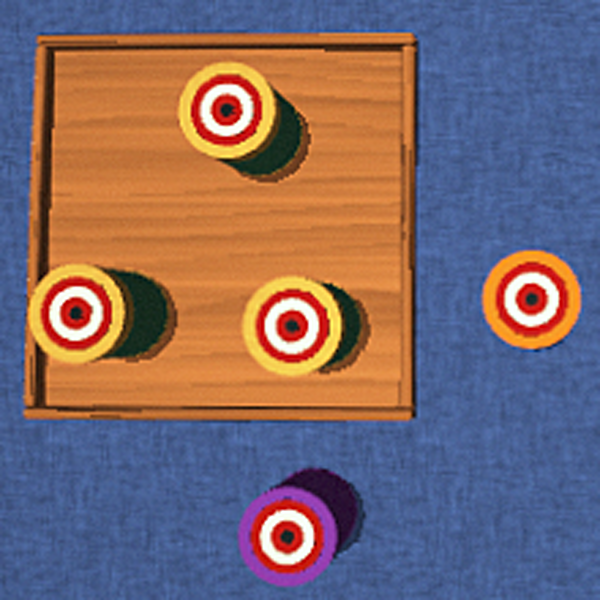

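The crop shows three brass-band green tins at full-picture pixels A (153,185), B (98,260) and C (177,265), and the orange and purple look-alikes outside the tray. World positions: A (585,176), B (463,265), C (457,134). I turn the tool to yaw 0 while travelling towards A at height.

```bash
python3 -m creep '[[1,[2,-1.5,0],0.5],[1,[5,-4,0],1.2],[1,[8.5,-6.8,0],2],[1,[12,-9.6,0],2.8],[1,[15.5,-12.4,0],3.6],[1,[19,-15.2,0],4.4],[1,[22.5,-18,0],4.71],[1,[26,-20.8,0],4.71],[1,[29.5,-23.6,0],4.71],[1,[33,-26.4,0],4.71],[1,[35.5,-28.4,0],4.71],[1,[37,-30,0],4.71]]' 35
```

```text
clock: 1.3
eef_pos: [439.7, -79.4, 219.3]
eef_rot: [-3.141, 0.0, 0.001]
wrist_force: [-0.4, 0.3, 0.3]
finger_gap: 93.9
finger_force: 0.0
```

```bash
python3 -m creep '[[1,[1,-1.8,0],0],[1,[2.8,-5,0],0],[1,[5,-8.7,0],0],[1,[7,-12.4,0],0],[1,[9.2,-16.1,0],0],[1,[11.3,-19.8,0],0],[1,[13.2,-23.1,0],0],[1,[14.3,-25,0],0],[1,[14.6,-25.7,0],0],[1,[14.6,-25.7,0],0],[1,[14.6,-25.7,0],0]]'
```

```text
clock: 2.4
eef_pos: [584.7, 174.6, 219.4]
eef_rot: [3.141, 0.0, -0.001]
wrist_force: [-0.3, -0.1, 0.2]
finger_gap: 94.0
finger_force: 0.0
```

```bash
python3 -m creep '[[1,[0,-0.1,1.5],0],[1,[0,-0.1,4],0],[1,[0,-0.1,7],0],[1,[0,-0.1,10],0],[1,[0,-0.1,12.5],0],[1,[0,-0.1,14],0],[1,[0,-0.1,14.4],0],[1,[0,-0.1,14.4],0]]' && python3 -m creep '[[0.2,[0,0,0],0],[0,[0,0,0],0],[-0.2,[0,0,0],0],[-0.5,[0,0,0],0],[-1,[0,0,0],0],[-1,[0,0,0],0],[-1,[0,0,0],0],[-1,[0,0,0],0],[-1,[0,0,0],0],[-1,[0,0,0],0]]' 35
```

```text
clock: 3.2
eef_pos: [585.3, 176.2, 76.0]
eef_rot: [-3.142, -0.0, -0.001]
wrist_force: [0.8, -0.7, 0.3]
finger_gap: 94.0
finger_force: 0.0
clock: 4.2
eef_pos: [585.2, 176.7, 75.7]
eef_rot: [-3.141, -0.0, -0.0]
wrist_force: [-1.1, 1.9, 3.7]
finger_gap: 57.8
finger_force: 35.0
```

Gripped (gap 57.8). Lift gently by 17 cm and weigh.

```bash
python3 -m creep '[[-1,[0,0,-0.3],0],[-1,[0,0,-1],0],[-1,[0,0,-2.5],0],[-1,[0,0,-4.5],0],[-1,[0,0,-6.5],0],[-1,[0,0,-9],0],[-1,[0,0,-11.5],0],[-1,[0,0,-14],0],[-1,[0,0,-16],0],[-1,[0,0,-17],0],[-1,[0,0,-17],0],[-1,[0,0,-17],0]]' && python3 -m creep '[[-1,[0,0,0],0],[-1,[0,0,0],0],[-1,[0,0,0],0]]'; python3 -c "
from cell import manip;s=manip.read_state();print(s['wrist_force'],s['effort'][1:3])"
```

```text
clock: 5.4
eef_pos: [584.8, 176.4, 244.7]
eef_rot: [3.141, 0.001, -0.0]
wrist_force: [-0.5, -0.2, -2.7]
finger_gap: 57.7
finger_force: 35.0
clock: 5.7
eef_pos: [585.0, 176.5, 244.9]
eef_rot: [3.141, 0.001, -0.0]
wrist_force: [0.1, -0.7, -2.3]
finger_gap: 57.5
finger_force: 35.0
[ 0.07294148 -0.68585443 -2.30349825] [-62.40411043 -37.27383971]
```

About 2.5 N, so A is light. Carry it to the mat at (550,-280).

```bash
python3 -m creep '[[-1,[0,1,0],0],[-1,[-0.2,3,0],0],[-1,[-0.5,6,0],0],[-1,[-0.7,9.5,0],0],[-1,[-1,13,0],0],[-1,[-1.3,16.5,0],0],[-1,[-1.5,20,0],0],[-1,[-1.8,23.5,0],0],[-1,[-2.1,27,0],0],[-1,[-2.3,30.5,0],0],[-1,[-2.6,34,0],0],[-1,[-2.8,37,0],0]]' && python3 -m creep '[[-1,[-0.2,3,0],0],[-1,[-0.4,5.5,0],0],[-1,[-0.6,7.5,0],0],[-1,[-0.7,8.4,0],0],[-1,[-0.7,8.6,0],0],[-1,[-0.7,8.6,0],0],[-1,[-0.7,8.6,0],0],[-1,[-0.7,8.6,0],0]]'; python3 -c "
from cell import manip;s=manip.read_state();print(s['wrist_force'],s['effort'][1:3])"
```

```text
clock: 6.9
eef_pos: [556.2, -195.8, 245.4]
eef_rot: [3.141, 0.0, -0.001]
wrist_force: [0.1, 0.1, -2.8]
finger_gap: 57.8
finger_force: 35.0
clock: 7.7
eef_pos: [550.2, -278.7, 245.6]
eef_rot: [3.142, -0.0, 0.001]
wrist_force: [-0.0, 0.1, -1.9]
finger_gap: 57.7
finger_force: 35.0
[-0.04580847  0.09494201 -1.89924366] [-63.1337285  -37.37812042]
```

```bash
python3 -m creep '[[-1,[0,0.1,1],0],[-1,[0,0.1,3],0],[-1,[0,0.1,5.5],0],[-1,[0,0.1,8],0],[-1,[0,0.1,10.5],0],[-1,[0,0.1,13],0],[-1,[0,0.1,15],0],[-1,[0,0.1,16.2],0],[-1,[0,0.1,16.7],0],[-1,[0,0.1,16.9],0],[-1,[0,0.1,17],0],[-1,[0,0.1,17],0]]' && python3 -m creep '[[-1,[0,0,0.05],0],[-1,[0,0,0.1],0],[-1,[0,0,0.15],0],[-1,[0,0,0.15],0],[-1,[0,0,0.15],0]]'
```

```text
clock: 8.9
eef_pos: [550.3, -280.6, 76.2]
eef_rot: [3.141, -0.001, -0.0]
wrist_force: [-0.2, -0.4, -2.4]
finger_gap: 58.0
finger_force: 35.0
clock: 9.4
eef_pos: [550.0, -280.5, 74.0]
eef_rot: [-3.142, -0.0, -0.0]
wrist_force: [-1.0, -1.0, -2.5]
finger_gap: 57.8
finger_force: 35.0
```

```bash
python3 -m creep '[[-1,[0,0,0.05],0],[-1,[0,0,0.05],0],[-1,[0,0,0.1],0],[-1,[0,0,0.1],0],[-1,[0,0,0.1],0]]'
```

```text
clock: 9.9
eef_pos: [550.2, -280.5, 73.7]
eef_rot: [3.141, -0.001, -0.0]
wrist_force: [-2.5, 2.8, 7.1]
finger_gap: 57.3
finger_force: 35.0
```

Contact is felt (+7 N). Release, then rise.

```bash
python3 -m creep '[[0.25,[0,0,0],0],[0.3,[0,0,0],0],[0.4,[0,0,0],0],[0.6,[0,0,0],0],[0.8,[0,0,0],0],[1,[0,0,0],0],[1,[0,0,0],0],[1,[0,0,0],0]]' && python3 -m creep '[[1,[0,0,-1],0],[1,[0,0,-3],0],[1,[0,0,-6],0],[1,[0,0,-9.5],0],[1,[0,0,-12.5],0],[1,[0,0,-14.5],0],[1,[0,0,-15],0],[1,[0,0,-15],0]]'; python3 - <<'E'
from h import *
import cv2
cv2.imwrite('pics/top1.png',manip.camera('top')[:,:,::-1])
E
```

```text
clock: 10.7
eef_pos: [550.0, -280.5, 72.9]
eef_rot: [3.142, 0.0, -0.0]
wrist_force: [-0.5, 0.2, -0.1]
finger_gap: 93.8
finger_force: 0.0
clock: 11.5
eef_pos: [550.1, -280.5, 223.5]
eef_rot: [3.141, -0.001, -0.0]
wrist_force: [-0.1, 0.5, -0.5]
finger_gap: 93.8
finger_force: 0.0
```

View pics/top1.png

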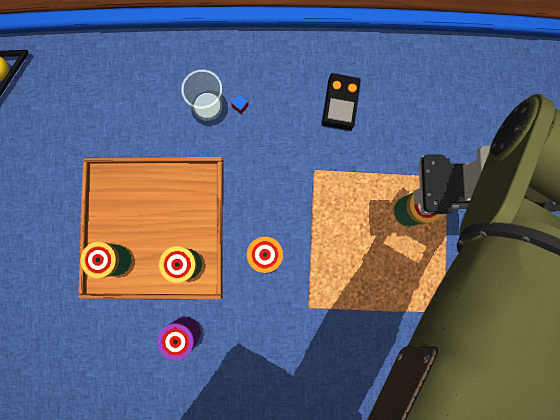

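Tin A stands upright on the mat near pixel (415,208), B (98,260) and C (177,264) are unmoved, and the bystanders are untouched. Now go to C.

```bash
python3 -m creep '[[1,[-0.3,-1.2,0],0],[1,[-0.9,-4,0],0],[1,[-1.8,-8,0],0],[1,[-2.7,-12,0],0],[1,[-3.6,-16,0],0],[1,[-4.5,-20,0],0],[1,[-5.4,-24,0],0],[1,[-6.3,-28,0],0],[1,[-7.2,-32,0],0],[1,[-8.1,-36,0],0],[1,[-8.8,-39.5,0],0],[1,[-9.3,-41.5,0],0]]' && python3 -m creep '[[1,[0,0,0],0],[1,[0,0,0],0],[1,[0,0,0],0]]'
```

```text
clock: 12.75
eef_pos: [455.4, 137.0, 222.0]
eef_rot: [3.142, 0.002, 0.002]
wrist_force: [-0.5, -0.3, 1.0]
finger_gap: 93.6
finger_force: 0.0
clock: 13.05
eef_pos: [457.0, 133.8, 222.6]
eef_rot: [3.141, 0.001, -0.001]
wrist_force: [0.7, -0.6, -0.2]
finger_gap: 93.9
finger_force: 0.0
```

```bash
python3 -m creep '[[1,[0,0,1.5],0],[1,[0,0,4],0],[1,[0,0,7],0],[1,[0,0,10],0],[1,[0,0,12.8],0],[1,[0,0,14.4],0],[1,[0,0,14.8],0],[1,[0,0,14.8],0]]' && python3 -m creep '[[0.2,[0,0,0],0],[0,[0,0,0],0],[-0.2,[0,0,0],0],[-0.5,[0,0,0],0],[-1,[0,0,0],0],[-1,[0,0,0],0],[-1,[0,0,0],0],[-1,[0,0,0],0]]' 35 && python3 -m creep '[[-1,[0,0,-0.3],0],[-1,[0,0,-1],0],[-1,[0,0,-2.5],0],[-1,[0,0,-4.5],0],[-1,[0,0,-6.5],0],[-1,[0,0,-9],0],[-1,[0,0,-11.5],0],[-1,[0,0,-14],0],[-1,[0,0,-16],0],[-1,[0,0,-17],0],[-1,[0,0,-17],0],[-1,[0,0,-17],0]]' && python3 -m creep '[[-1,[0,0,0],0],[-1,[0,0,0],0],[-1,[0,0,0],0]]'
```

```text
clock: 13.85
eef_pos: [457.2, 133.9, 74.8]
eef_rot: [3.141, 0.001, -0.001]
wrist_force: [0.1, 0.1, -0.1]
finger_gap: 94.1
finger_force: 0.0
clock: 14.65
eef_pos: [457.2, 134.7, 75.2]
eef_rot: [-3.141, -0.0, -0.0]
wrist_force: [-1.0, 0.9, 4.1]
finger_gap: 57.7
finger_force: 35.0
clock: 15.85
eef_pos: [456.8, 134.5, 244.1]
eef_rot: [3.141, 0.001, -0.0]
wrist_force: [0.5, -0.0, -1.1]
finger_gap: 57.8
finger_force: 35.0
clock: 16.15
eef_pos: [457.0, 134.5, 244.4]
eef_rot: [3.141, 0.001, -0.0]
wrist_force: [0.5, 1.2, -0.8]
finger_gap: 57.6
finger_force: 35.0
```

About 1 N, so C is light too and B should be full. Carry C to (440,-165).

```bash
python3 -m creep '[[-1,[0,1,0],0],[-1,[-0.2,3,0],0],[-1,[-0.4,6,0],0],[-1,[-0.6,9.5,0],0],[-1,[-0.8,13,0],0],[-1,[-1,16.5,0],0],[-1,[-1.2,20,0],0],[-1,[-1.4,23.5,0],0],[-1,[-1.6,26.8,0],0],[-1,[-1.7,29,0],0],[-1,[-1.7,29.9,0],0],[-1,[-1.7,29.9,0],0]]' && python3 -m creep '[[-1,[0,0,0],0],[-1,[0,0,0],0],[-1,[0,0,0],0]]' && python3 -m creep '[[-1,[0,0,1],0],[-1,[0,0,3],0],[-1,[0,0,5.5],0],[-1,[0,0,8],0],[-1,[0,0,10.5],0],[-1,[0,0,13],0],[-1,[0,0,15],0],[-1,[0,0,16.2],0],[-1,[0,0,16.7],0],[-1,[0,0,16.9],0],[-1,[0,0,17],0],[-1,[0,0,17],0]]' && python3 -m creep '[[-1,[0,0,0.05],0],[-1,[0,0,0.1],0],[-1,[0,0,0.15],0],[-1,[0,0,0.2],0],[-1,[0,0,0.2],0],[-1,[0,0,0.2],0]]'
```

```text
clock: 17.35
eef_pos: [439.8, -165.2, 244.8]
eef_rot: [-3.141, 0.0, -0.002]
wrist_force: [0.6, 1.1, -1.0]
finger_gap: 57.6
finger_force: 35.0
clock: 17.65
eef_pos: [440.1, -163.7, 245.0]
eef_rot: [-3.142, -0.0, 0.001]
wrist_force: [0.7, 0.1, -0.8]
finger_gap: 57.7
finger_force: 35.0
clock: 18.85
eef_pos: [440.3, -164.6, 75.5]
eef_rot: [3.141, -0.001, -0.0]
wrist_force: [-0.3, -0.0, -1.1]
finger_gap: 57.8
finger_force: 35.0
clock: 19.45
eef_pos: [440.1, -164.5, 73.2]
eef_rot: [3.142, -0.0, -0.0]
wrist_force: [-1.8, 1.0, 3.2]
finger_gap: 57.6
finger_force: 35.0
```

```bash
python3 -m creep '[[0.25,[0,0,0],0],[0.3,[0,0,0],0],[0.4,[0,0,0],0],[0.6,[0,0,0],0],[0.8,[0,0,0],0],[1,[0,0,0],0],[1,[0,0,0],0],[1,[0,0,0],0]]' && python3 -m creep '[[1,[0,0,-1],0],[1,[0,0,-3],0],[1,[0,0,-6],0],[1,[0,0,-9.5],0],[1,[0,0,-12.5],0],[1,[0,0,-14.5],0],[1,[0,0,-15],0],[1,[0,0,-15],0]]' && python3 -m creep '[[1,[0,-1.2,0],0],[1,[0.2,-4,0],0],[1,[0.4,-8,0],0],[1,[0.6,-12,0],0],[1,[0.8,-16,0],0],[1,[1,-20,0],0],[1,[1.2,-24,0],0],[1,[1.4,-28,0],0],[1,[1.7,-32,0],0],[1,[1.9,-36,0],0],[1,[2.2,-40,0],0],[1,[2.3,-42.3,0],0]]' && python3 -m creep '[[1,[0,-0.6,0],0],[1,[0,-0.6,0],0],[1,[0,-0.6,0],0],[1,[0,-0.6,0],0]]'; python3 - <<'E'
from h import *
import cv2
cv2.imwrite('pics/scene2.png',manip.camera('scene')[:,:,::-1])
E
```

```text
clock: 20.25
eef_pos: [440.0, -164.4, 73.0]
eef_rot: [3.142, -0.0, -0.0]
wrist_force: [0.7, 0.0, 0.1]
finger_gap: 93.7
finger_force: 0.0
clock: 21.05
eef_pos: [440.1, -164.5, 223.4]
eef_rot: [3.141, -0.001, -0.0]
wrist_force: [-0.7, -0.0, -0.2]
finger_gap: 93.8
finger_force: 0.0
clock: 22.25
eef_pos: [461.9, 261.5, 221.4]
eef_rot: [3.141, 0.002, 0.002]
wrist_force: [0.7, -0.4, -0.2]
finger_gap: 93.8
finger_force: 0.0
clock: 22.65
eef_pos: [463.1, 263.6, 222.9]
eef_rot: [3.141, 0.0, -0.001]
wrist_force: [0.8, 0.7, -0.1]
finger_gap: 94.0
finger_force: 0.0
```

View pics/scene2.png

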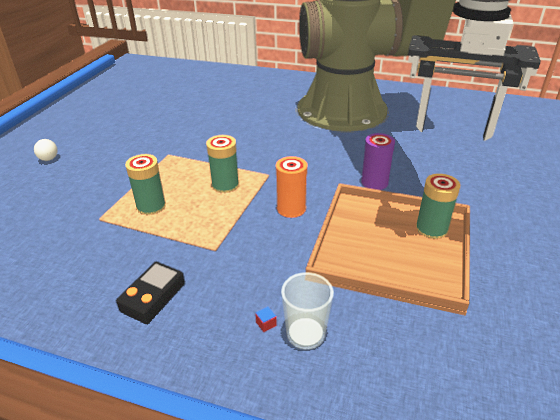

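Both light tins stand upright on the mat at pixels (147,185) and (222,163), the bystanders are in place, and tin B stands at (437,205) with the gripper above it. Grip B harder and lift it.

```bash
python3 -m creep '[[1,[0,-0.1,1.5],0],[1,[0,-0.1,4],0],[1,[0,-0.1,7],0],[1,[0,-0.1,10],0],[1,[0,-0.1,12.8],0],[1,[0,-0.1,14.4],0],[1,[0,-0.1,14.8],0],[1,[0,-0.1,14.8],0]]' && python3 -m creep '[[0.2,[0,0,0],0],[0,[0,0,0],0],[-0.2,[0,0,0],0],[-0.5,[0,0,0],0],[-1,[0,0,0],0],[-1,[0,0,0],0],[-1,[0,0,0],0],[-1,[0,0,0],0]]' 45 && python3 -m creep '[[-1,[0,0,-0.3],0],[-1,[0,0,-1],0],[-1,[0,0,-2.5],0],[-1,[0,0,-4.5],0],[-1,[0,0,-6.5],0],[-1,[0,0,-9],0],[-1,[0,0,-11.5],0],[-1,[0,0,-14],0],[-1,[0,0,-16.5],0],[-1,[0,0,-18.3],0],[-1,[0,0,-19],0],[-1,[0,0,-19],0]]' && python3 -m creep '[[-1,[0,0,0],0],[-1,[0,0,0],0],[-1,[0,0,0],0],[-1,[0,0,0],0],[-1,[0,0,0],0],[-1,[0,0,0],0],[-1,[0,0,0],0],[-1,[0,0,0],0]]'; python3 - <<'E'
from h import *
import cv2
cv2.imwrite('pics/scene3.png',manip.camera('scene')[:,:,::-1])
E
```

```text
clock: 23.5
eef_pos: [463.2, 265.1, 75.1]
eef_rot: [3.141, 0.0, -0.001]
wrist_force: [0.0, 0.7, 1.4]
finger_gap: 94.3
finger_force: 0.0
clock: 24.3
eef_pos: [463.4, 265.9, 75.3]
eef_rot: [-3.141, -0.001, -0.0]
wrist_force: [-0.9, 4.4, 4.5]
finger_gap: 57.6
finger_force: 45.0
clock: 25.5
eef_pos: [463.1, 265.4, 265.3]
eef_rot: [3.142, -0.0, -0.0]
wrist_force: [0.4, 0.1, -5.1]
finger_gap: 57.5
finger_force: 44.9
clock: 26.3
eef_pos: [463.1, 265.6, 265.0]
eef_rot: [-3.142, -0.0, -0.0]
wrist_force: [-0.1, 0.5, -5.2]
finger_gap: 57.8
finger_force: 44.9
```

View pics/scene3.png

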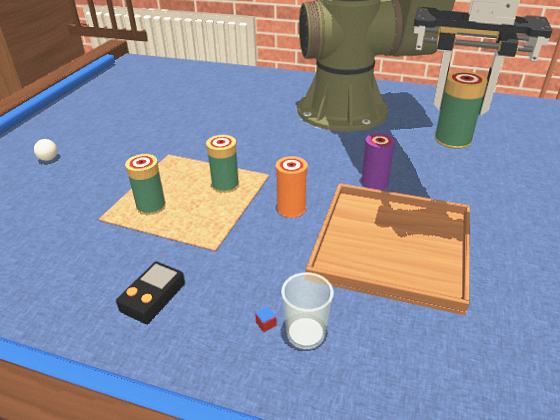

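The picture shows tin B held upright at (460,108), with a load of about 5.2 N, so it is the full one. Its base is about 198 mm up, the two light tins stand on the mat at (147,185) and (222,163), and nothing else has moved.

```bash
python3 -c "
from cell import manip;print(manip.sign_off())"
```

```text
the job is handed in; nothing more can be done
None
```

The job is handed in at about 26 s: the two light tins (about 2.4 N and 1 N) stand upright on the mat, and the full one (about 5.2 N) is held upright and still with its base about 198 mm above the table; the glass, chalk and scorer did not move.

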